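Hang a slotted bracket on the headed pin of a stand

ROBOT

A 7-joint arm with a two-finger parallel gripper is mounted at the origin on a cart in front of the work surface, level with it; the furniture and walls round the work are solid. World frame = base frame: x ahead of the robot, y to its left, z up, the work surface at z = 0. Lengths are in m, angles in rad, forces in N, time in s.
With the tool pointing down it reaches from about 0.425 to 1.025 m from the base axis. Payload 9.4 kg.
Tool frame: the origin (TCP) lies between the finger pads; the fingertips stand 8 mm ahead of it and the grasp point (between the pads) lies 11 mm behind it (finger_overhang is the distance from the TCP to the fingertips, in m); z points along the fingers, y is the direction in which the jaws open and shut (so a half turn about z gives the same grasp; the last joint's range is limited). The gripper opens to 85 mm and grips with 20 to 120 N. Pads are 22 mm wide; open, the fingers measure 114 mm over their backs; the gripper's body (76 mm by 85 mm) begins 54 mm behind the grasp point. The pads swing forward as they close: fully open they stand 13 mm farther back than shut.
Start: joints at [1.183, 0.599, -0.003, 1.599, 0.002, 0.943, -0.08], TCP at [0.222, -0.69, 0.239] pointing down, gripper open.
Joint ranges: [-2.57, 2.57], [-0.35, 1.97], [-1.29, 1.29], [0.11, 2.56], [-1.05, 4.19], [0.11, 1.86], [-2.63, 2.63]. Speed limits (rad/s): [2.22, 2.22, 3.01, 3.01, 3.14, 3.14, 3.14].

INTERFACE

Orientations are given as [roll, pitch, yaw] about the fixed x, y, z axes, in that order (R = Rz(yaw) Ry(pitch) Rx(roll)).
In Python, from rig import read_state, snapshot, job_done, finger_overhang gives the robot as it stands.
- The arm moves only by the tool send_rows, never from a script. Its argument "increments" is a list of rows, each a list of 5 numbers: the finger opening in mm, from 0 to 85.4, then the shift along the tool's x, y, z in mm, then the turn about the tool's z in degrees. In form: [[claw, tx, ty, tz, twist], ...]. A call has 1 to 12 rows; each row shifts and turns the commanded pose from where the row before left it, along the tool's axes as they then stand; what a row does not reach is not made up. A row lasts 1/10 s, in which the tool goes at most 50 mm and 8.59 degrees, less where a joint would pass 70% of its speed; a pose out of reach is approached as far as the arm can. A call is refused whole if a number of a shift passes 50 or a number of a turn 8.59, either way. A call with a gripper value outside its range is refused whole. The fingers move at their own pace and stop on an object; "newtons" is the grip in N (left out, the last holds). Time passes only in rows, so rows that do not move let the fingers close. It gives the time, the measured TCP pose, the force and the opening at its end, in the units of the state.
- read_state(): the state, without advancing time (a new reading comes with each control period).
- snapshot(name): name is "side" or "top"; returns a dict with "color" (480x640x3 uint8, red, green, blue), "fx", "fy", "cx", "cy" (pixels), "R" (3x3) and "t" (3): a world point X has camera coordinates R X + t. Camera axes: x right, y down, z forward; pixel columns grow to the right and rows downward; lengths in m; the calibration is good to about 2 mm. A picture is of the moment at which its call begins. There is no depth.
- job_done(): hands the job in, once; it reports no verdict.
The state is a dict: "time": time; "joint_pos": joint angles; "qvel": joint speeds; "effort": joint torques, N m; "position": TCP position; "tool_rot": TCP orientation; "force": force on the tool from outside, world axes, zero at the start; "wrist_torque": the same for the moment, N m; "finger_gap": finger opening in m.
Only numpy, scipy, OpenCV 4.12 (cv2) and the standard library are available. Lean on these libraries where they do the work, as an engineer would, in place of code of your own. Each camera call takes 0.05 s, during which the arm holds its last target.

TASK

Take the slotted aluminium bracket out of the black rack and hang it upright on the stand: slide its side slot sideways over the pin, between the post and the red head, then lower it until the bracket hangs from the pin by the closed upper end of the slot, and let go. Do not knock over the steel cup on the orange cloth.

Things in the scene. Friction and masses are not known exactly. Their poses are not given: they have to be found in the camera images.
- bracket: loose upright aluminium plate, 8 mm thick (x, its normal), 70 mm wide (y), 180 mm tall (z up), 0.15 to 0.29 kg, standing in the rack's middle slot with its bottom edge 8 mm above the bench. Origin: middle of the bottom edge. Above z = 125 mm it narrows to a tab 36 mm wide. Centre of mass near z = 77 mm, y = -1 mm. An L-shaped slot goes through it (see slot_mouth, slot_end)
- slot_end (a point): where the pin's axis lies in the slot once the bracket hangs: bracket frame (0, 0, 107) mm, 5 mm under the closed upper end of the leg (z = 112 mm) and 20 mm above the channel's middle; axes as the bracket
- slot_mouth (a point): centre of the slot's open mouth at the bracket's +y edge: bracket frame (0, 35, 87) mm; axes as the bracket. From here a level channel 18 mm high (bracket z = 78 to 96 mm) runs in to y = -8 mm; at its inner end a leg 16 mm wide (y = -8 to +8 mm) rises to the closed end
- tab (a point): a point to grip on the bracket's top tab, across its 8 mm thickness (x): bracket frame (0, 0, 160) mm, 20 mm below the rounded top; axes as the bracket
- rack: fixed black plastic rack, block 82 x 100 x 48 mm (x, y, z) on a 106 x 124 x 6 mm foot, with three parallel open-topped slots 11 mm wide (x), 76 mm long (y), 40 mm deep, 24 mm apart; the bracket stands in the middle one and may lean a few degrees. Origin: centre of the underside. It may be on the robot's left or right, the stand on the other side
- stand: fixed stand: grey base plate 110 x 110 x 12 mm, dark square post 22 x 22 mm centred at x = +35 mm, its top 172 mm above the bench, and a level steel pin that points from the post along the stand's -x (roughly toward the robot). Origin: centre of the underside
- pin (a point): middle of the pin, on its axis, 160 mm above the bench; axes as the stand. The pin is 10 mm in diameter, along x, bare from x = -26 to +20 mm of this point, then a 16 mm collar to the post's face at +24 mm. Beyond -26 mm is a red head 28 mm in diameter, 8 mm thick, which does not pass through the slot. Both sides (+y, -y) are open
- steel_cup: loose steel cup, 70 mm in diameter, 85 mm tall, standing on the orange cloth; bystander. Origin at the centre of its underside

How it is judged:
By the outcome, as a careful person would: the job done as asked, in the order asked, and still so for the second after the job is handed in, with the robot touching nothing.
It also fails if it takes over 48 s, if anything falls off the work surface, if the arm or the gripper's body presses on something with over 40 N, if the wrist force passes 120 N, or if a joint passes its speed limit or range.

## Working session

There is one attempt and no reset: what is moved stays moved. The work goes in short steps, Python scripts to look and compute and a tool call to move; the robot and the scene stay as the last step left them, time stands still between calls to the robot, and variables do not carry over. Pictures are saved under pics/ and viewed, and the job is handed in when it is done.

Besides the shell and the picture viewer there is one more tool, called after "Call:" as a command line: name --pt "numbers of a row" for each row, then --argument value for the rest. send_rows: Moves the arm, as the interface text tells. Its arguments: {"type":"object","properties":{"increments":{"type":"array"},"newtons":{"type":"number"}},"required":["increments"]}

```bash
mkdir -p pics; ls; python3 - <<'E'
from rig import *
import cv2,numpy as np
s=read_state();print({k:np.round(v,4).tolist() for k,v in s.items()},finger_overhang)
for n in("side","top"):
    d=snapshot(n);cv2.imwrite(f"pics/{n}0.png",d["color"][:,:,::-1]);print(n,d["fx"],d["fy"],d["cx"],d["cy"],np.array(d["R"]).round(4).tolist(),d["t"], -np.array(d["R"]).T@d["t"])
E
```

```text
pics
{'time': 0.0, 'joint_pos': [1.1833, 0.6001, -0.0026, 1.6002, 0.0018, 0.9429, -0.0798], 'qvel': [0.002, 0.0013, 0.001, -0.0008, 0.0011, 0.0016, -0.0001], 'effort': [-0.0018, -77.6462, 1.5642, -25.8006, 0.0123, 0.0091, 0.0], 'position': [0.2215, -0.6898, 0.2384], 'tool_rot': [-3.14, 0.0001, 0.3108], 'force': [-0.4734, 0.6806, -0.4139], 'wrist_torque': [0.0458, -0.0606, 0.0598], 'finger_gap': 0.0855} 0.008
side 601.749286985388 601.749286985388 323.7397176944641 241.2349964947275 [[-0.9152, -0.4022, -0.0263], [-0.195, 0.499, -0.8444], [0.3527, -0.7677, -0.5351]] [0.48176641 0.17395235 1.27173125] [0.02630846 1.08321496 0.84000707]
top 453.9283454345169 453.9283454345169 316.0750423621727 227.26109603963755 [[-0.0145, -0.9995, 0.0286], [-0.984, 0.0092, -0.1779], [0.1776, -0.0307, -0.9836]] [0.04399924 0.52625151 1.15902107] [0.3126693  0.07470856 1.23242158]
```

View pics/side0.png

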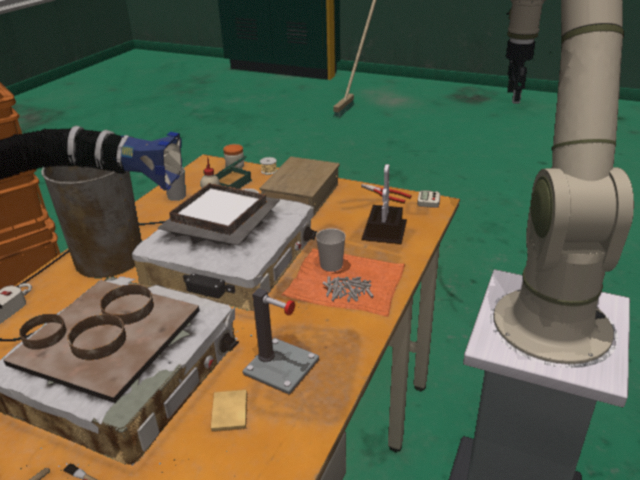

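View pics/top0.png

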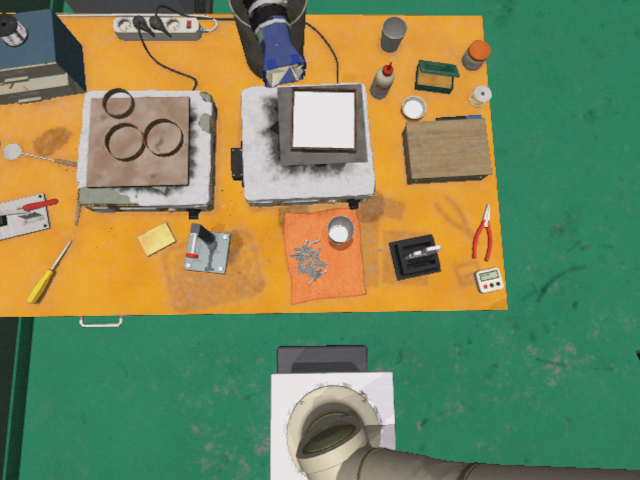

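```bash
cat > h.py <<'E'
import cv2,numpy as np
from rig import *
def crop(n,name,x0,y0,x1,y1,s,img=None):
    d=snapshot(n) if img is None else None
    im=d["color"][:,:,::-1] if img is None else cv2.imread(img)
    c=cv2.resize(im[y0:y1,x0:x1],None,fx=s,fy=s,interpolation=cv2.INTER_CUBIC)
    cv2.imwrite("pics/"+name,c)
E
python3 - <<'E'
from h import *
crop("top","c1.png",375,220,455,290,9,"pics/top0.png")
crop("top","c2.png",165,215,245,285,9,"pics/top0.png")
crop("side","c3.png",350,155,420,255,6,"pics/side0.png")
crop("side","c4.png",235,275,325,395,5,"pics/side0.png")
E
```

```text
(no output)
```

View pics/c1.png

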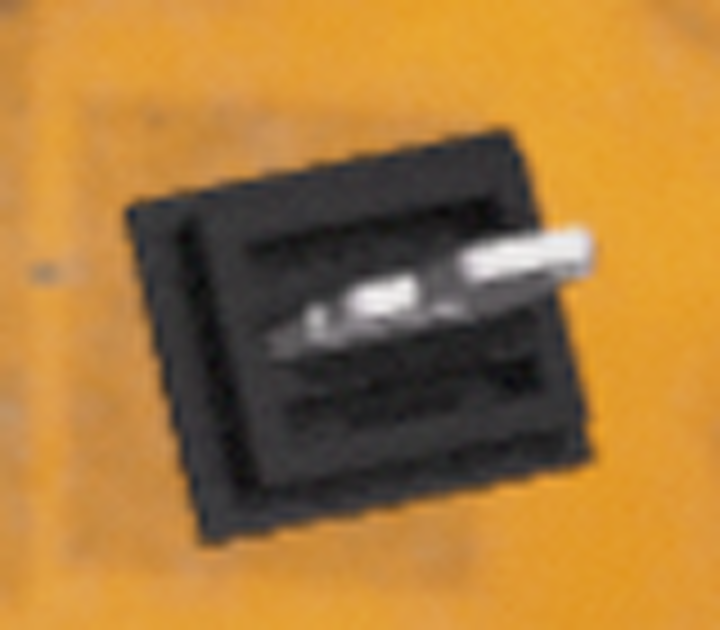

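View pics/c2.png

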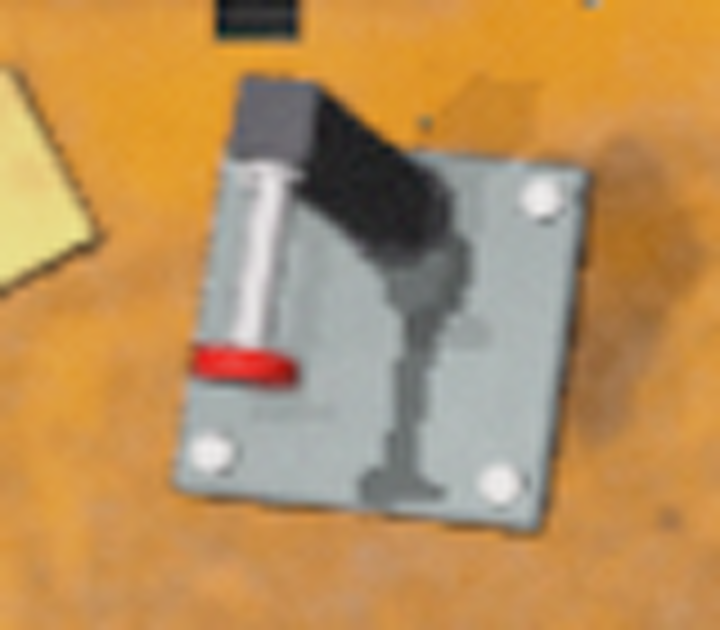

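View pics/c3.png

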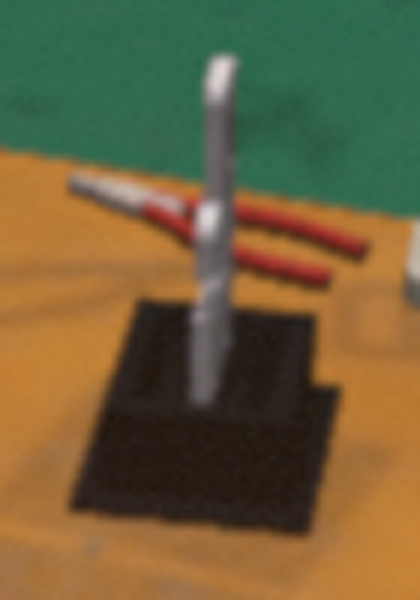

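View pics/c4.png

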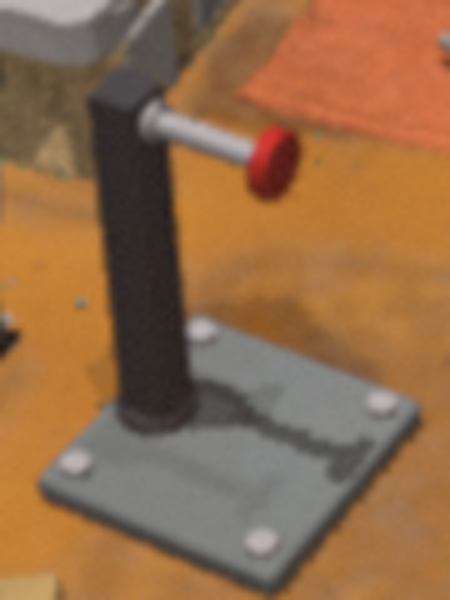

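```bash
cat >> h.py <<'E'
import pickle,os
if not os.path.exists("cal.pkl"):
    pickle.dump({n:{k:v for k,v in snapshot(n).items() if k!="color"} for n in("side","top")},open("cal.pkl","wb"))
cal=pickle.load(open("cal.pkl","rb"))
def proj(n,X):
    d=cal[n];c=np.atleast_2d(X)@np.array(d["R"]).T+np.array(d["t"])
    return np.c_[d["fx"]*c[:,0]/c[:,2]+d["cx"],d["fy"]*c[:,1]/c[:,2]+d["cy"]]
def Rz(a):
    c,s=np.cos(a),np.sin(a);return np.array([[c,-s,0],[s,c,0],[0,0,1]])
def Rx(a):
    c,s=np.cos(a),np.sin(a);return np.array([[1,0,0],[0,c,-s],[0,s,c]])
def Ry(a):
    c,s=np.cos(a),np.sin(a);return np.array([[c,0,s],[0,1,0],[-s,0,c]])
def full(c,off,s): return (np.array(c)+.5)/s-.5+np.array(off)
E
cat > fit1.py <<'E'
from h import *
from scipy.optimize import least_squares
def run(obs,p0):
    def res(p):
        out=[]
        for n,X,uv in obs:
            out.append(proj(n,Rz(p[2])@(np.array(X)/1000)+[p[0],p[1],0])[0]-uv)
        return np.array(out).ravel()
    r=least_squares(res,p0,loss="soft_l1");print("pose",r.x[:2].round(4),np.degrees(r.x[2]).round(2))
    for o,e in zip(obs,res(r.x).reshape(-1,2)): print(o[0],o[1],e.round(1))
    return r.x
T=lambda c:full(c,(375,220),9); S=lambda c:full(c,(350,155),6)
rack=[("top",(-53,62,6),T((205,545))),("top",(53,62,6),T((130,205))),
("top",(-53,-62,6),T((592,462))),
("side",(53,50,48),S((140,300))),("side",(53,-50,48),S((315,315)))]
rack=rack[:3]
print("rack");rp=run(rack,[.42,-.25,.2])
T=lambda c:full(c,(165,215),9); S=lambda c:full(c,(235,275),5)
st=[("top",(-55,55,12),T((178,488))),("top",(-55,-55,12),T((540,525))),("top",(55,-55,12),T((590,170))),
("side",(55,55,12),S((42,482))),("side",(-55,55,12),S((270,575))),("side",(-55,-55,12),S((418,405))),("side",(55,-55,12),S((195,318))),
("top",(46,11,172),T((245,75))),("top",(46,-11,172),T((320,88))),("top",(24,11,172),T((230,160))),
("side",(46,11,172),S((90,105))),("side",(46,-11,172),S((128,70))),("side",(24,-11,172),S((167,90))),
("top",(-30,0,160),T((245,366))),("side",(-30,0,160),S((273,163)))]
print("stand");sp=run(st,[.42,.3,-.13])
pickle.dump((rp,sp),open("fit.pkl","wb"))
E
python3 fit1.py
```

```text
rack
pose [ 0.4503 -0.232 ] 10.6
top (-53, 62, 6) [-0.2  0. ]
top (53, 62, 6) [-0.6 -0.3]
top (-53, -62, 6) [1.  0.2]
stand
pose [0.4708 0.3316] -6.64
top (-55, 55, 12) [-1.1  0.5]
top (-55, -55, 12) [-0.2  0.6]
top (55, -55, 12) [-0.2 -0.3]
side (55, 55, 12) [-1.1 -0.4]
side (-55, 55, 12) [1.  1.6]
side (-55, -55, 12) [ 1.7 -0.7]
side (55, -55, 12) [ 0.5 -1.1]
top (46, 11, 172) [-0.9 -0.2]
top (46, -11, 172) [ 0.  -0.6]
top (24, 11, 172) [-0.7 -0.5]
side (46, 11, 172) [-1. -2.]
side (46, -11, 172) [-1.6 -1.3]
side (24, -11, 172) [ 0.4 -1.9]
top (-30, 0, 160) [0.1 0.4]
side (-30, 0, 160) [0.8 0.6]
```

```bash
cat >> h.py <<'E'
def box(x,y,z):
    P=np.array([(a,b,c) for a in x for b in y for c in z],float)
    E=[(i,j) for i in range(8) for j in range(i) if (P[i]!=P[j]).sum()==1]
    return [(P[i],P[j]) for i,j in E]
def poly(pts,loop=True):
    pts=[np.array(p,float) for p in pts]
    return list(zip(pts,pts[1:]+pts[:1])) if loop else list(zip(pts,pts[1:]))
BR2=[(-35,0),(35,0),(35,78),(-8,78),(-8,112),(8,112),(8,96),(35,96),(35,125),(18,125),(18,170),(10,180),(-10,180),(-18,170),(-18,125),(-35,125)]
bracket=poly([(4,a,b) for a,b in BR2])+poly([(-4,a,b) for a,b in BR2])
rackw=box((-53,53),(-62,62),(0,6))+box((-41,41),(-50,50),(6,48))+poly([(x,y,48) for x,y in((-5.5,-38),(5.5,-38),(5.5,38),(-5.5,38))])
th=np.linspace(0,2*np.pi,17)[:-1]
standw=box((-55,55),(-55,55),(0,12))+box((24,46),(-11,11),(12,172))+poly([(-26,14*np.cos(t),160+14*np.sin(t)) for t in th])+poly([(-34,14*np.cos(t),160+14*np.sin(t)) for t in th])+[(np.array((-26.,s,160)),np.array((24.,s,160))) for s in(-5,5)]
def overlay(n,name,win,s,items,img=None):
    im=snapshot(n)["color"][:,:,::-1].copy() if img is None else cv2.imread(img)
    x0,y0,x1,y1=win
    c=cv2.resize(im[y0:y1,x0:x1],None,fx=s,fy=s,interpolation=cv2.INTER_CUBIC)
    for w,R,t,col in items:
        for a,b in w:
            p=proj(n,np.array([R@a/1000+t,R@b/1000+t]))
            p=((p-[x0,y0]+.5)*s-.5)*16
            cv2.line(c,tuple(int(v) for v in p[0]),tuple(int(v) for v in p[1]),col,1,cv2.LINE_AA,4)
    cv2.imwrite("pics/"+name,c)
E
cat > ov.py <<'E'
from h import *
rp,sp=pickle.load(open("fit.pkl","rb"))
A=[(rackw,Rz(rp[2]),np.array([rp[0],rp[1],0]),(0,255,255)),(bracket,Rz(rp[2]),np.array([rp[0],rp[1],.008]),(0,0,255))]
B=[(standw,Rz(sp[2]),np.array([sp[0],sp[1],0]),(0,255,0))]
overlay("top","o1.png",(375,220,455,290),9,A,"pics/top0.png")
overlay("side","o2.png",(350,155,420,255),6,A,"pics/side0.png")
overlay("top","o3.png",(165,215,245,285),9,B,"pics/top0.png")
overlay("side","o4.png",(235,275,325,395),5,B,"pics/side0.png")
a=[cv2.imread(f"pics/o{i}.png") for i in(1,2,3,4)]
def pad(x):
    r=min(400/x.shape[1],300/x.shape[0]);x=cv2.resize(x,None,fx=r,fy=r,interpolation=cv2.INTER_AREA)
    return cv2.copyMakeBorder(x,0,300-x.shape[0],0,400-x.shape[1],cv2.BORDER_CONSTANT)
E
python3 ov.py
```

```text
(no output)
```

View pics/o1.png

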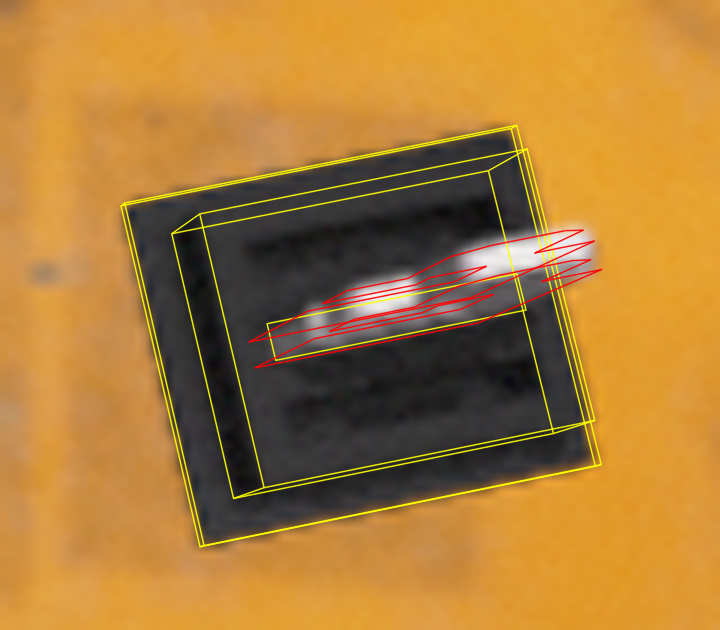

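View pics/o2.png

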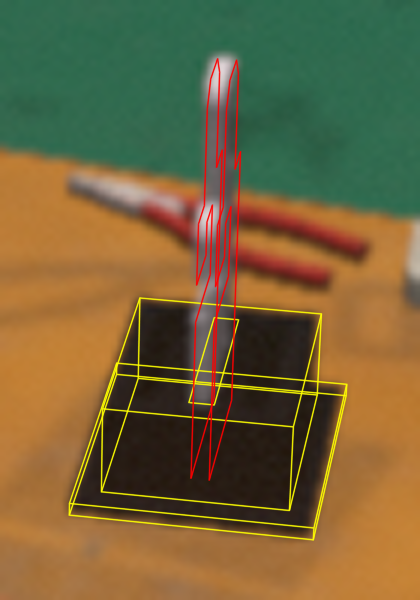

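View pics/o3.png

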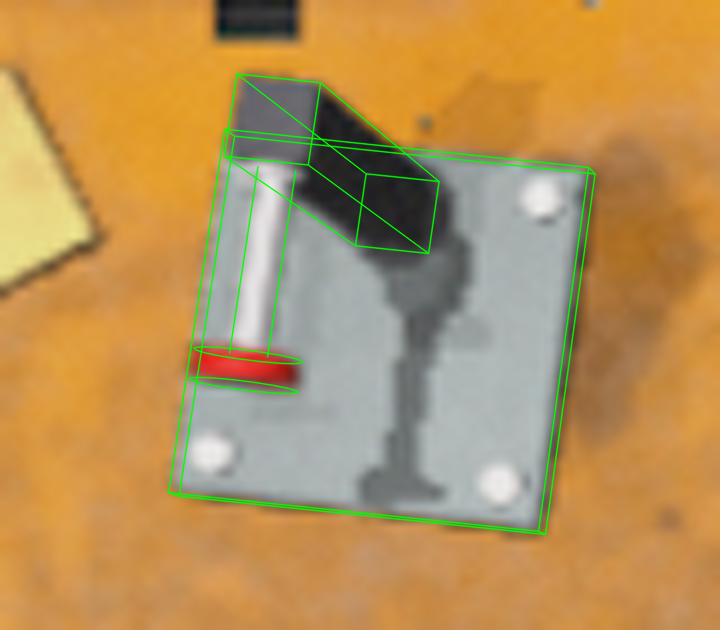

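View pics/o4.png

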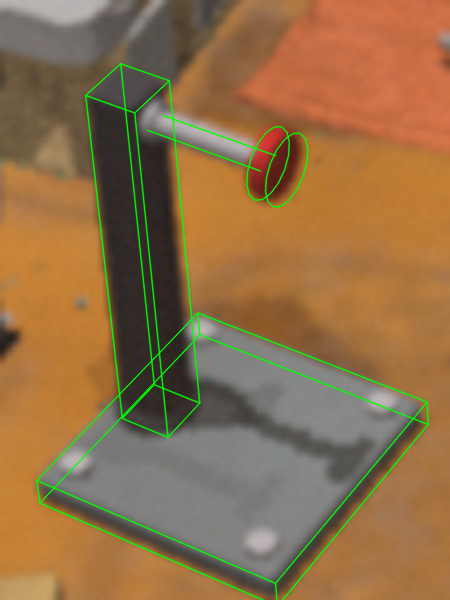

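Call:
send_rows --pt "85 0 0 -2 6.9" --pt "85 0 0 -2 6.9" --pt "85 0 0 -2 6.9" --pt "85 0 0 -2 6.9" --pt "85 0 0 -2 6.9" --pt "85 0 0 -2 6.9" --pt "85 0 0 -2 6.9" --pt "85 0 0 -2 6.9" --pt "85 0 0 -2 6.9" --pt "85 0 0 -2 6.9" --pt "85 0 0 -2 6.9" --pt "85 0 0 -2 6.9"

```text
time: 1.4
position: [0.2218, -0.6901, 0.2632]
tool_rot: [-3.142, 0.0, -1.139]
force: [-0.0, 0.1, 0.3]
finger_gap: 0.085
```

Call:
send_rows --pt "85 0 0 0 7.07" --pt "85 0 0 0 7.07"

```text
time: 1.6
position: [0.2218, -0.6901, 0.2631]
tool_rot: [-3.142, 0.0, -1.386]
force: [0.7, 0.5, 0.2]
finger_gap: 0.0848
```

```bash
cat >> h.py <<'E'
def delta(tx,ty,tz,yaw_deg=None):
    s=read_state();p=np.array(s["position"]);y=s["tool_rot"][2]
    R=Rz(y)@Rx(np.pi);d=R.T@(np.array([tx,ty,tz])-p)*1000
    print("pos",p.round(4),"rot deg",np.degrees(s["tool_rot"]).round(2),"F",np.round(s["force"],1),"gap",round(s["finger_gap"],4),"t",s["time"],"j",np.round(s["joint_pos"],2))
    print("tool delta mm",d.round(1), "" if yaw_deg is None else f"twist {-(yaw_deg-np.degrees(y)):.2f}")
E
python3 -c "
from h import *
delta(.4503,-.232,.263,-79.4)"
```

```text
pos [ 0.2218 -0.6901  0.2631] rot deg [-1.800e+02  1.000e-02 -7.941e+01] F [0.7 0.5 0.2] gap 0.0848 t 1.6 j [ 0.9   0.62  0.48  1.6  -0.32  1.01 -1.48]
tool delta mm [-4.083e+02 -3.088e+02  1.000e-01] twist -0.01
```

Call:
send_rows --pt "85 0 0 0 -8.5" --pt "85 0 0 0 -8.5" --pt "85 0 0 0 -8.5" --pt "85 0 0 0 -8.5" --pt "85 0 0 0 -8.5" --pt "85 0 0 0 -8.5" --pt "85 0 0 0 -8.5" --pt "85 0 0 0 -8.5" --pt "85 0 0 0 -8.5" --pt "85 0 0 0 -8.5" --pt "85 0 0 0 -8.5" --pt "85 0 0 0 -8.5"

```text
time: 2.8
position: [0.2216, -0.6901, 0.263]
tool_rot: [-3.141, 0.0, 0.405]
force: [0.8, 0.0, -0.2]
finger_gap: 0.0847
```

Call:
send_rows --pt "85 0 0 0 -8.5" --pt "85 0 0 0 -8.5" --pt "85 0 0 0 -8.5" --pt "85 0 0 0 -8.5" --pt "85 0 0 0 -8.5" --pt "85 0 0 0 -8.5" --pt "85 0 0 0 -8.5" --pt "85 0 0 0 -8.5" --pt "85 0 0 0 -8.5" --pt "85 0 0 0 -1.5"

```text
time: 3.8
position: [0.2213, -0.6903, 0.2629]
tool_rot: [3.141, -0.001, 1.763]
force: [0.6, 0.1, 0.6]
finger_gap: 0.0845
```

```bash
python3 -c "
from h import *
delta(.4503,-.232,.263,100.6)"
```

```text
pos [ 0.2213 -0.6903  0.2629] rot deg [ 1.7999e+02 -3.0000e-02  1.0102e+02] F [0.6 0.1 0.6] gap 0.0845 t 3.8 j [ 1.42  0.61 -0.39  1.56  0.25  1.03  1.15]
tool delta mm [ 4.060e+02  3.124e+02 -1.000e-01] twist 0.42
```

Call:
send_rows --pt "85 15 12 0 0.4" --pt "85 30 24 0 0" --pt "85 40 30 0 0" --pt "85 40 30 0 0" --pt "85 40 30 0 0" --pt "85 40 30 0 0" --pt "85 40 30 0 0" --pt "85 40 30 0 0" --pt "85 40 30 0 0" --pt "85 40 30 0 0" --pt "85 30 22 0 0" --pt "85 10 12 0 0"

```text
time: 5.0
position: [0.4543, -0.2316, 0.2637]
tool_rot: [3.14, -0.001, 1.755]
force: [-0.5, -0.5, 0.7]
finger_gap: 0.085
```

```bash
python3 -c "
from h import *
delta(.4503,-.232,.263,100.6)
crop('top','m1.png',340,180,480,300,5)
crop('side','m2.png',330,60,450,260,3)"
```

```text
pos [ 0.4543 -0.2316  0.2637] rot deg [ 1.7994e+02 -3.0000e-02  1.0054e+02] F [-0.5 -0.5  0.7] gap 0.085 t 5.0 j [ 0.74  0.35 -0.49  2.04  0.22  0.81  0.3 ]
tool delta mm [ 0.3 -4.   0.7] twist -0.06
```

View pics/m1.png

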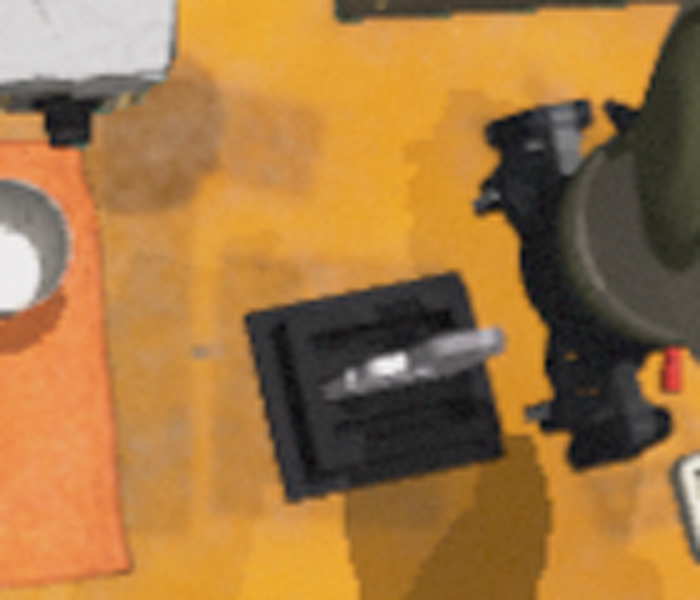

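View pics/m2.png

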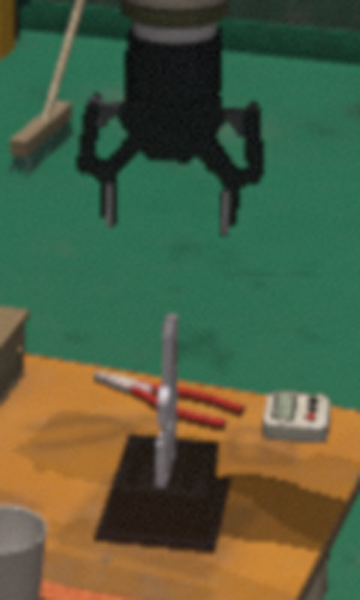

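Call:
send_rows --pt "85 0 -4 5 0" --pt "85 0 0 15 0" --pt "85 0 0 20 0" --pt "85 0 0 20 0" --pt "85 0 0 20 0" --pt "85 0 0 15 0" --pt "85 0 0 8 0" --pt "85 0 0 4 0" --pt "85 0 0 0 0"

```text
time: 6.0
position: [0.4484, -0.2369, 0.156]
tool_rot: [-3.141, -0.0, 1.752]
force: [0.1, -0.0, 0.3]
finger_gap: 0.0851
```

```bash
python3 -c "
from h import *
delta(.4503,-.232,.157,100.6)
crop('top','m3.png',370,180,480,300,5)
crop('side','m4.png',330,100,430,260,4)"
```

```text
pos [ 0.4484 -0.2369  0.156 ] rot deg [-1.7996e+02 -1.0000e-02  1.0039e+02] F [ 0.1 -0.   0.3] gap 0.0851 t 6.0 j [ 0.67  0.49 -0.41  2.15  0.36  0.56  0.18]
tool delta mm [ 4.5  2.7 -1. ] twist -0.21
```

View pics/m4.png

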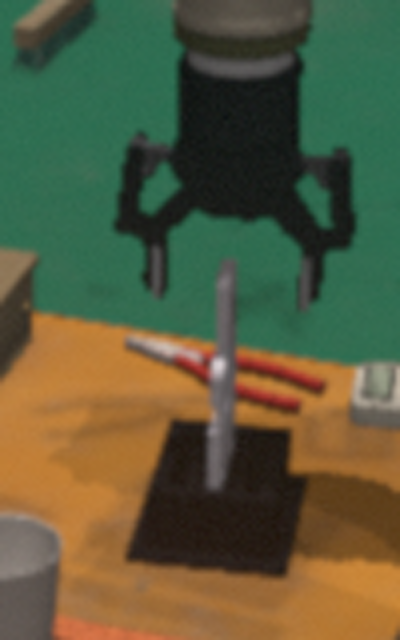

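Call:
send_rows --pt "85 4.5 2.7 -1 0" --pt "85 0 0 0 0" --pt "85 0 0 0 0"

```text
time: 6.4
position: [0.451, -0.2312, 0.1577]
tool_rot: [3.141, 0.0, 1.754]
force: [-0.5, -0.2, 0.1]
finger_gap: 0.085
```

```bash
python3 -c "
from h import *
delta(.4503,-.232,.157,100.6)
"
```

```text
pos [ 0.451  -0.2312  0.1577] rot deg [1.7997e+02 3.0000e-02 1.0049e+02] F [-0.5 -0.2  0.1] gap 0.085 t 6.4 j [ 0.66  0.49 -0.41  2.15  0.36  0.56  0.17]
tool delta mm [-0.6 -0.8  0.7] twist -0.11
```

Call:
send_rows --pt "40 0 0 0 0" --pt "20 0 0 0 0" --pt "12 0 0 0 0" --pt "4 0 0 0 0" --pt "4 0 0 0 0" --pt "4 0 0 0 0" --pt "4 0 0 0 0" --pt "4 0 0 0 0" --newtons 60

```text
time: 7.2
position: [0.4509, -0.2314, 0.1573]
tool_rot: [3.141, 0.0, 1.754]
force: [-0.6, -0.5, 1.5]
finger_gap: 0.0075
```

```bash
python3 -c "
from h import *
delta(.4503,-.232,.157,100.6)
crop('side','m5.png',330,100,430,260,4)"
```

```text
pos [ 0.4509 -0.2314  0.1573] rot deg [1.7999e+02 1.0000e-02 1.0047e+02] F [-0.6 -0.5  1.5] gap 0.0075 t 7.2 j [ 0.66  0.49 -0.41  2.15  0.36  0.56  0.17]
tool delta mm [-0.4 -0.7  0.3] twist -0.13
```

View pics/m5.png

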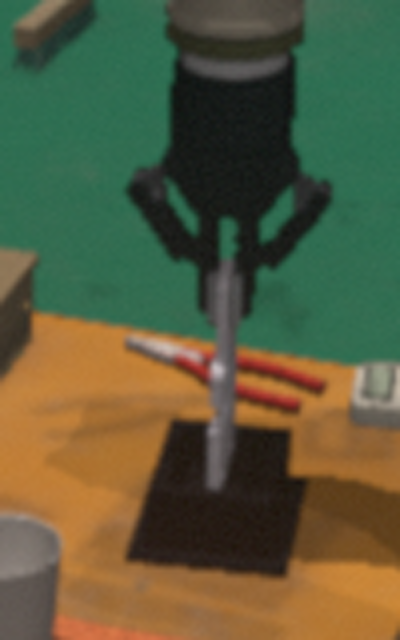

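Call:
send_rows --pt "4 0 0 -3 0" --pt "4 0 0 -8 0" --pt "4 0 0 -12 0" --pt "4 0 0 -12 0" --pt "4 0 0 -15 0" --pt "4 0 0 -20 0" --pt "4 0 0 -20 0" --pt "4 0 0 -20 0" --pt "4 0 0 -15 0" --pt "4 0 0 -10 0" --pt "4 0 0 -5 0" --pt "4 0 0 0 0"

```text
time: 8.45
position: [0.4508, -0.2315, 0.2979]
tool_rot: [3.141, 0.001, 1.753]
force: [-0.0, -0.1, -2.6]
finger_gap: 0.0072
```

```bash
python3 - <<'E'
from h import *
rp,sp=pickle.load(open("fit.pkl","rb"))
o=np.array([sp[0],sp[1],0])
# transit: bracket origin at stand (-3,-75) mm
t=o+Rz(sp[2])@np.array([-.003,-.09,0]);print(t)
delta(t[0],t[1],.297,90+np.degrees(sp[2]))
s=read_state();y=s["tool_rot"][2]-np.pi/2;p=np.array(s["position"])
I=[(bracket,Rz(y),p-[0,0,.149],(0,0,255))]
overlay("side","m6.png",(310,50,430,250),3,[])
overlay("side","m6b.png",(310,50,430,250),3,I)
overlay("top","m7.png",(375,170,495,270),6,I)
a=cv2.hconcat([cv2.imread("pics/m6.png"),cv2.imread("pics/m6b.png")]);cv2.imwrite("pics/m6c.png",a)
E
```

```text
[0.45738295 0.24255206 0.        ]
pos [ 0.4508 -0.2315  0.2979] rot deg [1.7996e+02 4.0000e-02 1.0046e+02] F [-0.  -0.1 -2.6] gap 0.0072 t 8.45 j [ 0.76  0.3  -0.51  2.    0.19  0.88  0.33]
tool delta mm [465.   92.6   0.9] twist 17.10
```

View pics/m6c.png

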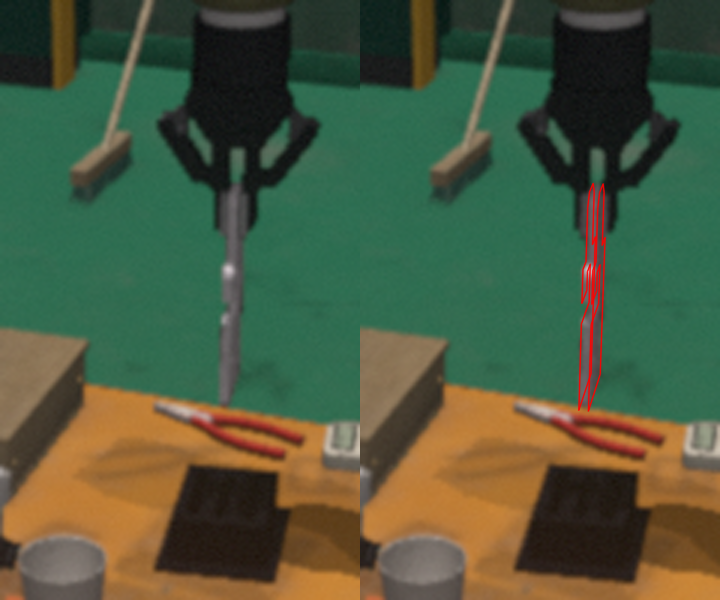

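View pics/m7.png

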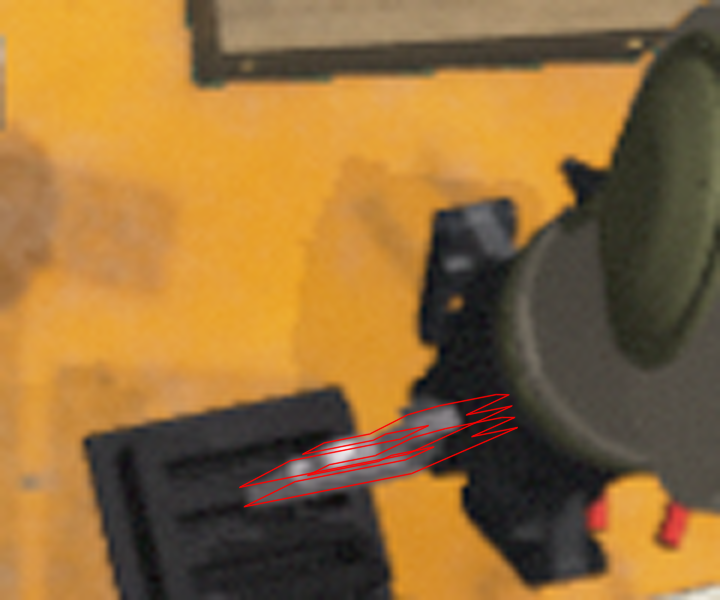

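Call:
send_rows --pt "4 0 0 0 4" --pt "4 0 0 0 6" --pt "4 0 0 0 5" --pt "4 0 0 0 2" --pt "4 10 -1 0 0" --pt "4 20 -2 0 0" --pt "4 30 -3 0 0" --pt "4 35 -4 0 0" --pt "4 35 -4 0 0" --pt "4 40 -4 0 0" --pt "4 40 -4 0 0" --pt "4 40 -4 0 0"

```text
time: 9.8
position: [0.4526, 0.0221, 0.297]
tool_rot: [-3.141, 0.0, 1.459]
force: [1.4, 0.2, -3.2]
finger_gap: 0.0073
```

Call:
send_rows --pt "4 40 -4 0 0" --pt "4 40 -4 0 0" --pt "4 35 -4 0 0" --pt "4 30 -3 0 0" --pt "4 30 -3 0 0" --pt "4 22 -2 0 0" --pt "4 14 -1 0 0" --pt "4 8 -1 0 0" --pt "4 3 0 0 0" --pt "4 0 0 0 0" --pt "4 0 0 0 0"

```text
time: 10.9
position: [0.4569, 0.2419, 0.2972]
tool_rot: [-3.141, 0.001, 1.456]
force: [0.6, -0.2, -2.6]
finger_gap: 0.0073
```

```bash
cat > look.py <<'E'
from h import *
import sys
k=sys.argv[1]
rp,sp=pickle.load(open("fit.pkl","rb"))
o=np.array([sp[0],sp[1],0])
tgt=np.array([float(v) for v in sys.argv[2:5]])/1000 # bracket origin wanted in stand frame mm
t=o+Rz(sp[2])@tgt;delta(t[0],t[1],t[2]+.149,90+np.degrees(sp[2]))
s=read_state();y=s["tool_rot"][2]-np.pi/2;p=np.array(s["position"])
print("bracket origin in stand mm",(Rz(sp[2]).T@(p-[0,0,.149]-o)*1000).round(1))
I=[(bracket,Rz(y),p-[0,0,.149],(0,0,255)),(standw,Rz(sp[2]),o,(0,255,0))]
for n,w,sc in(("side",(215,170,345,390),2.7),("top",(150,200,290,320),5)):
    im=snapshot(n)["color"][:,:,::-1];cv2.imwrite("pics/tmp.png",im)
    overlay(n,"a.png",w,sc,[],"pics/tmp.png");overlay(n,"b.png",w,sc,I,"pics/tmp.png")
    if n=="side":
        cv2.imwrite(f"pics/{k}_side.png",cv2.hconcat([cv2.imread("pics/a.png"),cv2.imread("pics/b.png")]))
    else: cv2.imwrite(f"pics/{k}_top.png",cv2.imread("pics/b.png"));cv2.imwrite(f"pics/{k}_topraw.png",cv2.imread("pics/a.png"))
E
python3 look.py n1 -3 -90 73
```

```text
pos [0.4569 0.2419 0.2972] rot deg [-1.7999e+02  4.0000e-02  8.3410e+01] F [ 0.6 -0.2 -2.6] gap 0.0073 t 10.9 j [-0.13  0.34 -0.61  1.98  0.24  0.9  -0.98]
tool delta mm [ 0.7  0.4 75.2] twist 0.05
bracket origin in stand mm [ -3.4 -90.7 148.2]
```

View pics/n1_side.png

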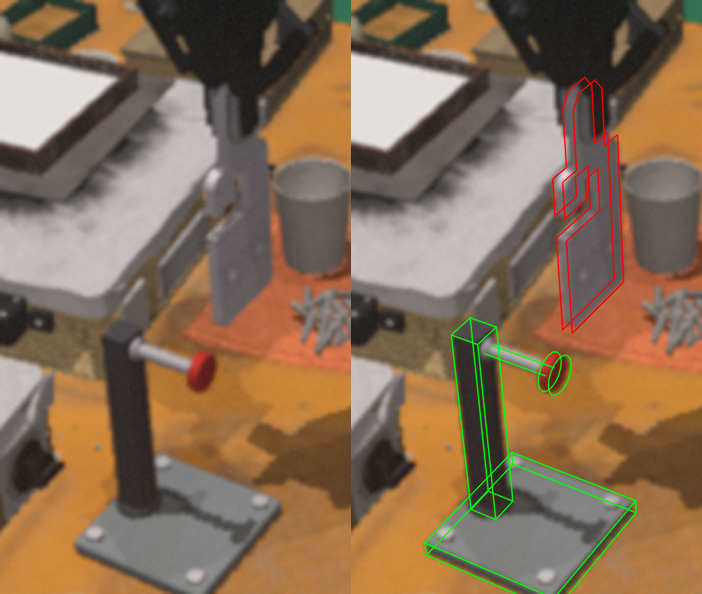

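View pics/n1_top.png

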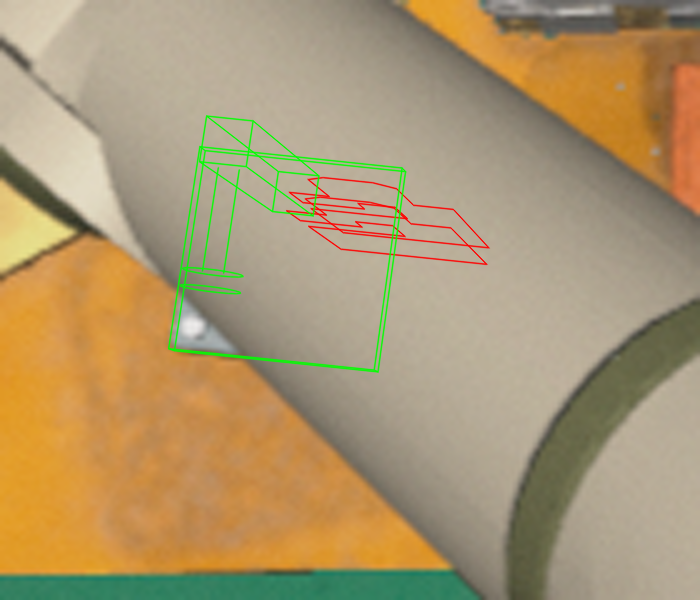

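Call:
send_rows --pt "4 0 0 4 0" --pt "4 0 0 10 0" --pt "4 0 0 15 0" --pt "4 0 0 15 0" --pt "4 0 0 15 0" --pt "4 0 0 10 0" --pt "4 0 0 4 0" --pt "4 0 0 2 0" --pt "4 0 0 0 0" --pt "4 0 0 0 0"

```text
time: 12.0
position: [0.457, 0.2431, 0.2227]
tool_rot: [3.141, -0.0, 1.457]
force: [0.4, -0.2, -2.5]
finger_gap: 0.0074
```

```bash
python3 look.py n2 -3 -60 73
```

```text
pos [0.457  0.2431 0.2227] rot deg [ 1.7996e+02 -3.0000e-02  8.3460e+01] F [ 0.4 -0.2 -2.5] gap 0.0074 t 12.0 j [-0.18  0.42 -0.57  2.06  0.34  0.74 -1.07]
tool delta mm [29.5  0.5  0.7] twist 0.11
bracket origin in stand mm [ -3.5 -89.5  73.7]
```

View pics/n2_side.png

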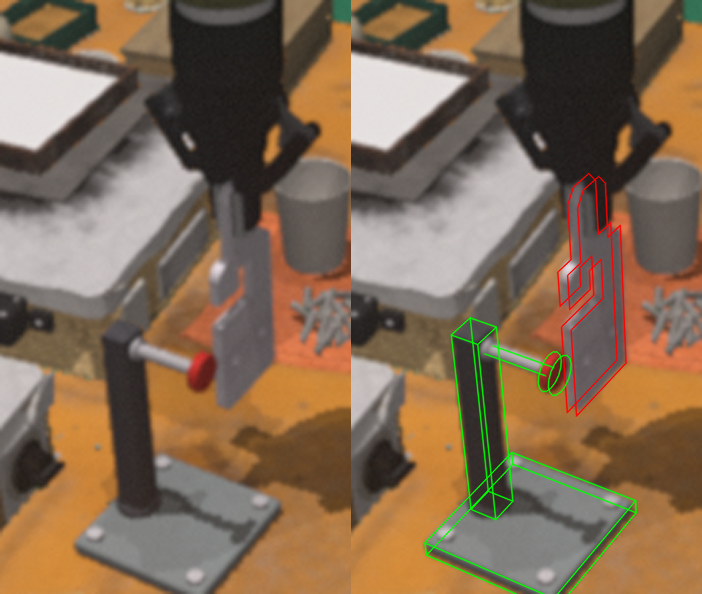

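Call:
send_rows --pt "4 5 0 0 0" --pt "4 10 0.5 0 0" --pt "4 10 0 0.5 0" --pt "4 5 0 0 0" --pt "4 0 0 0 0" --pt "4 0 0 0 0"

```text
time: 12.7
position: [0.4604, 0.2728, 0.2216]
tool_rot: [-3.141, 0.0, 1.457]
force: [0.4, -0.7, -2.7]
finger_gap: 0.0074
```

```bash
sed -i 's/(215,170,345,390),2.7/(255,210,325,340),5.5/' look.py; python3 look.py n3 -3 0 73
```

```text
pos [0.4604 0.2728 0.2216] rot deg [-1.7998e+02  3.0000e-02  8.3500e+01] F [ 0.4 -0.7 -2.7] gap 0.0074 t 12.7 j [-0.23  0.45 -0.56  2.03  0.34  0.76 -1.12]
tool delta mm [59.6  0.6 -0.4] twist 0.14
bracket origin in stand mm [ -3.5 -59.6  72.6]
```

View pics/n3_side.png

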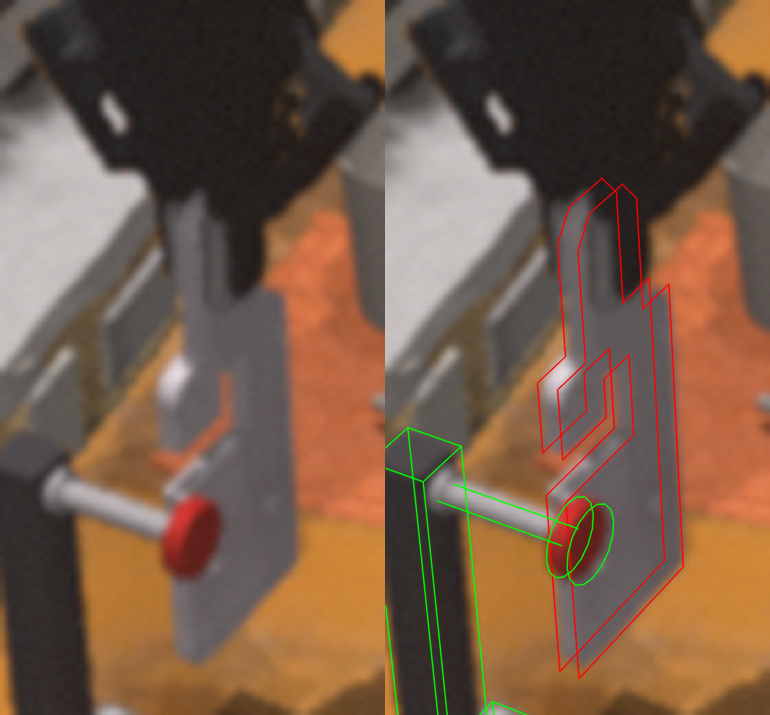

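Call:
send_rows --pt "4 4 0.3 0 0" --pt "4 8 0.3 0 0" --pt "4 8 0 0 0" --pt "4 8 0 0 0" --pt "4 4 0 0 0" --pt "4 0 0 0 0"

```text
time: 13.4
position: [0.4648, 0.3055, 0.2217]
tool_rot: [-3.141, -0.0, 1.458]
force: [0.1, -0.5, -2.7]
finger_gap: 0.0073
```

```bash
python3 look.py n4 -3 0 73
```

```text
pos [0.4648 0.3055 0.2217] rot deg [-1.7999e+02 -3.0000e-02  8.3530e+01] F [ 0.1 -0.5 -2.7] gap 0.0073 t 13.4 j [-0.28  0.47 -0.56  1.98  0.35  0.78 -1.16]
tool delta mm [26.7  0.  -0.3] twist 0.18
bracket origin in stand mm [ -2.9 -26.7  72.7]
```

View pics/n4_side.png

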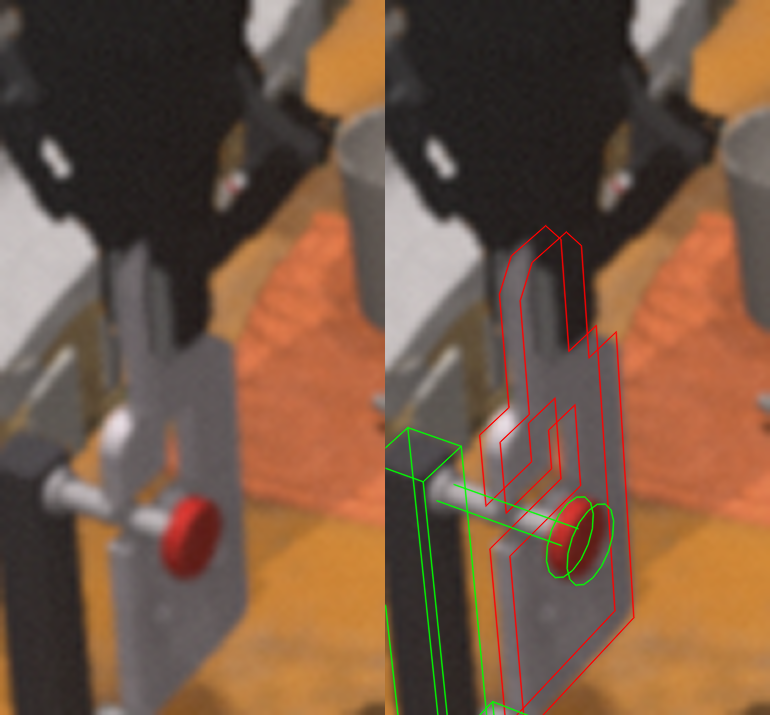

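Call:
send_rows --pt "4 4 0 0 0" --pt "4 7 0 0 0" --pt "4 7 0 0 0" --pt "4 5 0 0 0" --pt "4 3 0 0 0" --pt "4 1 0 0 0" --pt "4 0 0 0 0"

```text
time: 14.2
position: [0.4679, 0.3313, 0.2217]
tool_rot: [-3.141, 0.0, 1.457]
force: [-0.1, 0.4, -3.2]
finger_gap: 0.0074
```

```bash
python3 look.py n5 -3 0 53
```

```text
pos [0.4679 0.3313 0.2217] rot deg [-1.7999e+02  1.0000e-02  8.3480e+01] F [-0.1  0.4 -3.2] gap 0.0074 t 14.2 j [-0.33  0.49 -0.55  1.95  0.35  0.8  -1.19]
tool delta mm [ 0.6 -0.2 19.7] twist 0.12
bracket origin in stand mm [-2.8 -0.6 72.7]
```

View pics/n5_side.png

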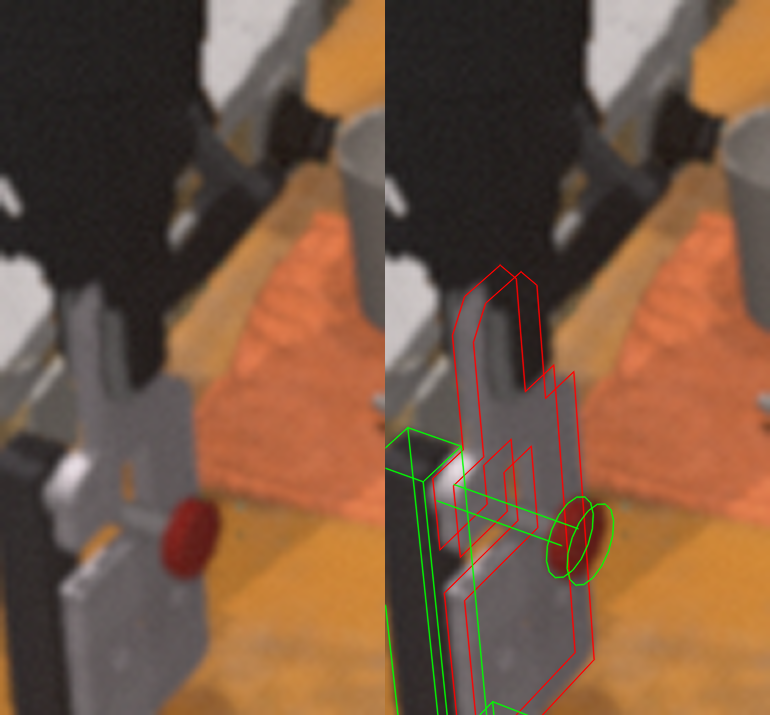

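Call:
send_rows --pt "4 0.5 0 2 0" --pt "4 0 0 4 0" --pt "4 0 0 4 0" --pt "4 0 0 3 0" --pt "4 0 0 2 0" --pt "4 0 0 0 0"

```text
time: 14.9
position: [0.4679, 0.3316, 0.2064]
tool_rot: [-3.141, 0.0, 1.457]
force: [0.3, 0.5, -1.8]
finger_gap: 0.0072
```

```bash
python3 look.py n6 -3 0 53
```

```text
pos [0.4679 0.3316 0.2064] rot deg [-1.7997e+02  2.0000e-02  8.3470e+01] F [ 0.3  0.5 -1.8] gap 0.0072 t 14.9 j [-0.34  0.51 -0.54  1.96  0.37  0.77 -1.21]
tool delta mm [ 0.3 -0.2  4.4] twist 0.11
bracket origin in stand mm [-2.8 -0.3 57.4]
```

View pics/n6_side.png

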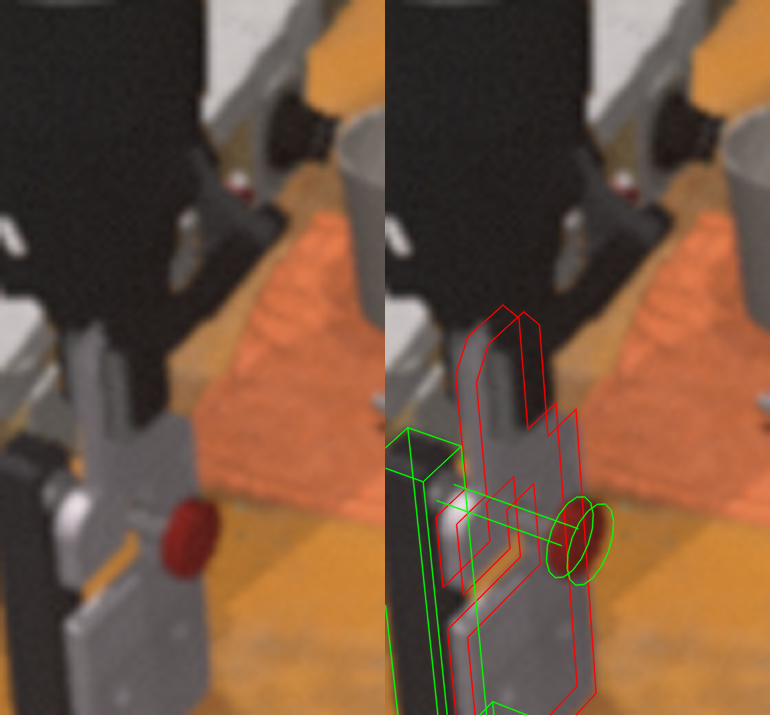

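Call:
send_rows --pt "4 0 0 1 0" --pt "4 0 0 1 0" --pt "4 0 0 1 0" --pt "4 0 0 0 0" --pt "4 0 0 0 0"

```text
time: 15.5
position: [0.468, 0.3317, 0.2037]
tool_rot: [-3.142, 0.0, 1.457]
force: [-0.3, -0.2, -2.8]
finger_gap: 0.0074
```

Call:
send_rows --pt "4 0 0 1 0" --pt "4 0 0 0 0" --pt "4 0 0 0 0"

```text
time: 15.8
position: [0.468, 0.3318, 0.2027]
tool_rot: [-3.142, 0.0, 1.457]
force: [0.2, -0.8, -2.6]
finger_gap: 0.0069
```

Call:
send_rows --pt "4 0 0 0.7 0" --pt "4 0 0 0 0" --pt "4 0 0 0 0"

```text
time: 16.1
position: [0.4681, 0.3319, 0.2022]
tool_rot: [3.141, -0.0, 1.457]
force: [0.0, -0.5, -0.1]
finger_gap: 0.0072
```

Call:
send_rows --pt "4 0 0 0.7 0" --pt "4 0 0 0 0" --pt "4 0 0 0 0"

```text
time: 16.4
position: [0.4681, 0.3319, 0.202]
tool_rot: [3.141, -0.0, 1.457]
force: [-2.4, -0.9, 5.4]
finger_gap: 0.0073
```

Call:
send_rows --pt "4 0 0 -0.4 0" --pt "4 0 0 0 0" --pt "9 0 0 0 0" --pt "11 0 0 0 0" --pt "14 0 0 0 0" --pt "18 0 0 0 0" --pt "24 0 0 0 0" --pt "30 0 0 0 0" --pt "35 0 0 0 0" --pt "35 0 0 0 0" --newtons 20

```text
time: 17.4
position: [0.468, 0.3318, 0.2018]
tool_rot: [-3.142, -0.0, 1.457]
force: [-0.6, -0.2, -0.7]
finger_gap: 0.035
```

```bash
python3 look.py n7 -3 0 53
```

```text
pos [0.468  0.3318 0.2018] rot deg [-180.     -0.     83.47] F [-0.6 -0.2 -0.7] gap 0.035 t 17.4 j [-0.34  0.51 -0.54  1.96  0.37  0.76 -1.21]
tool delta mm [ 0.1 -0.2 -0.2] twist 0.11
bracket origin in stand mm [-2.8 -0.1 52.8]
```

View pics/n7_side.png

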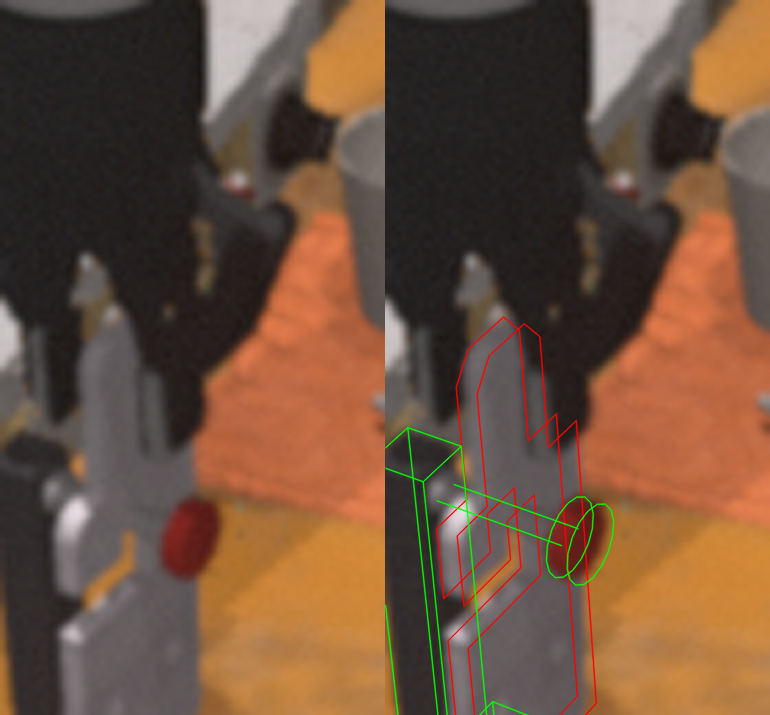

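Call:
send_rows --pt "35 0 0 -3 0" --pt "35 0 0 -6 0" --pt "35 0 0 -10 0" --pt "35 0 0 -15 0" --pt "35 0 0 -20 0" --pt "35 0 0 -20 0" --pt "35 0 0 -20 0" --pt "35 0 0 -15 0" --pt "35 0 0 -10 0" --pt "35 0 0 -5 0" --pt "35 0 0 0 0"

```text
time: 18.6
position: [0.4681, 0.3318, 0.3263]
tool_rot: [3.141, -0.0, 1.457]
force: [0.1, 0.8, -0.4]
finger_gap: 0.0349
```

Call:
send_rows --pt "35 -10 0 0 0" --pt "35 -25 0 0 0" --pt "35 -40 0 0 0" --pt "35 -40 0 0 0" --pt "35 -40 0 0 0" --pt "35 -40 0 0 0" --pt "35 -40 0 0 0" --pt "35 -30 0 0 0" --pt "35 -20 0 0 0" --pt "35 -5 0 0 0" --pt "35 0 0 0 0" --pt "35 0 0 0 0"

```text
time: 19.8
position: [0.435, 0.0445, 0.3256]
tool_rot: [-3.141, -0.0, 1.458]
force: [-0.3, 0.5, 0.2]
finger_gap: 0.035
```

```bash
sed -i 's/(255,210,325,340),5.5/(215,240,325,400),3.6/' look.py; python3 look.py n8 -3 0 53; python3 -c "
from h import *
overlay('side','full.png',(0,0,640,480),1,[])
rp,sp=pickle.load(open('fit.pkl','rb'));o=np.array([sp[0],sp[1],0])
B=[(bracket,Rz(sp[2]),o+Rz(sp[2])@[-.003,0,.053],(0,0,255))]
overlay('side','e1.png',(235,260,325,380),5,B);overlay('top','e2.png',(165,195,255,285),6,[]);overlay('side','e0.png',(235,260,325,380),5,[])
cv2.imwrite('pics/e.png',cv2.hconcat([cv2.resize(cv2.imread('pics/'+f),(390,520)) for f in('e0.png','e1.png')]))"
```

```text
pos [0.435  0.0445 0.3256] rot deg [-1.7998e+02 -2.0000e-02  8.3520e+01] F [-0.3  0.5  0.2] gap 0.035 t 19.8 j [ 0.25  0.18 -0.56  2.09  0.12  0.9  -0.49]
tool delta mm [2.893e+02 1.000e-01 1.236e+02] twist 0.16
bracket origin in stand mm [  -2.3 -289.3  176.6]
```

View pics/e.png

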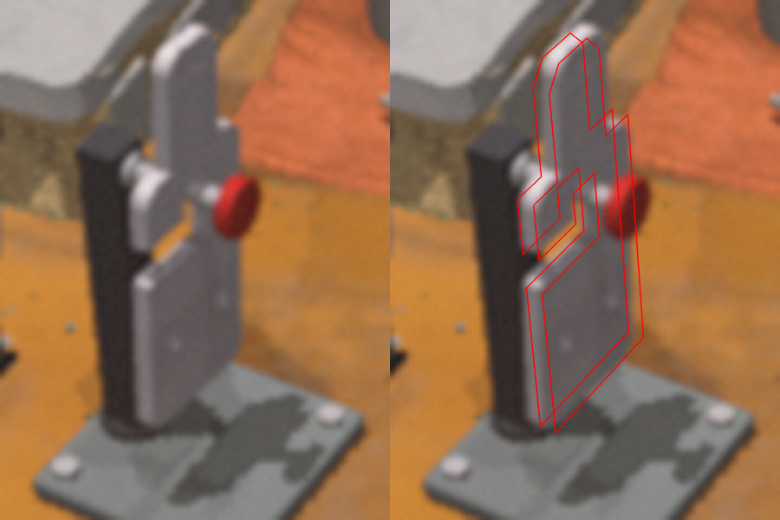

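View pics/e2.png

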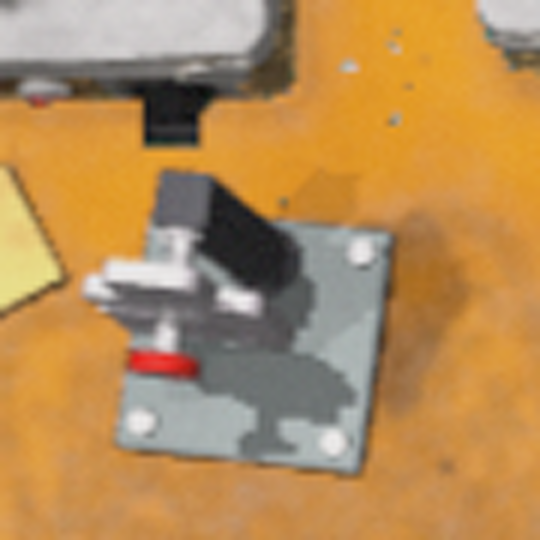

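View pics/full.png

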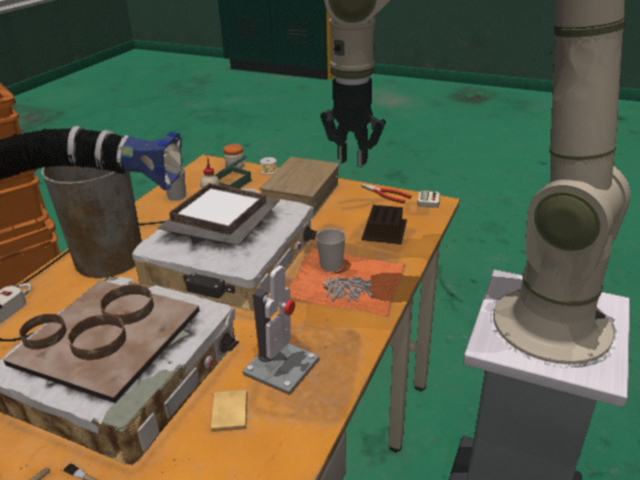

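The bracket hangs upright on the pin between the post and the red head, seen at (275, 310) in the side view. It is level to within a degree or two of the model. The cup is still standing at (331, 250), the rack is empty and the gripper is clear.

```bash
python3 -c "
from rig import *
print(read_state()['time']);print(job_done())"
```

```text
20.1
the job is handed in; nothing more can be done
None
```

The bracket is out of the rack and hangs upright on the stand's pin by the closed end of its slot, and the job was handed in at 20.1 s. I gripped the tab, carried the bracket over the cup, slid the slot over the pin from the right, lowered it and let go.

- **Seating:** I lowered the bracket until the wrist force went from about −2.7 N to +5.4 N, at the height I had worked out for a seated bracket. I then eased off 0.4 mm and opened the fingers.
- **Last pictures:** Taken before handing in, they show the bracket hanging between the post and the red head, and the cup standing on the cloth. The gripper had backed off about 0.29 m sideways and touched nothing.
- **Disagreements:** The overlays differed from the pictures by 1–3 pixels, about 2–5 mm. I put this down to the bracket's rounded corners and the camera calibration. No check failed, though the first turn of the tool went the wrong way and undoing it cost about 2 s.

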